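# Clamp a plaster mould block with a turnbuckle clamp

## Robot

A 6-joint arm with a two-finger parallel gripper is mounted at the origin on a cart in front of the work surface, level with it; the furniture and walls round the work are solid. World frame = base frame: x ahead of the robot, y to its left, z up, the work surface at z = 0. Lengths are in m, angles in degrees, forces in N, time in s.
With the tool pointing down it reaches from about 0.25 to 0.775 m from the base axis. Payload 8.9 kg.
Tool frame: the origin (TCP) lies at the very end of the fingers, on their centre line; the grasp point (between the pads) lies 19 mm behind it (r.hold_point_z is the distance from the TCP to the grasp point, in m); z points along the fingers, y is the line along which they close (so a half turn about z gives the same grasp; the last joint's range is limited). The gripper opens to 85 mm and grips with 20 to 120 N. Pads are 22 mm wide; open, the fingers measure 114 mm over their backs; the gripper's body (76 mm by 85 mm) begins 54 mm behind the grasp point. The pads swing forward as they close: fully open they stand 13 mm farther back than shut.
Start: joints at [-73.413, 16.656, -8.789, 64.555, 0, 82.019], TCP at [0.218, -0.477, 0.231] pointing down, gripper open.
Joint ranges: [-144.48, 144.48], [-52.06, 99.96], [-74.48, 78.29], [-112.23, 115.85], [-86.99, 84.42], [-180, 180]. Speed limits (degrees/s): [127.2, 127.2, 159.86, 180, 180, 180].

## Interface

Orientations are given as a 3x3 rotation matrix whose columns are the frame's x, y, z axes.
In Python, from workcell import r gives the robot as it stands. The module is installed in compiled form; this text tells all that it offers.
- The arm moves only by the tool apply_moves, never from a script. Its argument "targets" is a list of rows, each a list of 3 entries, a list of its own where there are three numbers: the turn, a rotation vector about the tool's x, y, z in degrees, then the shift along the tool's x, y, z in cm, then the closure, from 0 (fully open) to 1 (shut). In form: [[[ax, ay, az], [dx, dy, dz], gripper], ...]. A call has 1 to 10 rows; each row shifts and turns the commanded pose from where the row before left it, along the tool's axes as they then stand; what a row does not reach is not made up. A row lasts 1/8 s, in which the tool goes at most 62.5 mm and 10.7 degrees, less where a joint would pass 70% of its speed; a pose out of reach is approached as far as the arm can. A call is refused whole if a number of a shift passes 6.25 or a number of a turn 10.7, either way. A call with a gripper value outside its range is refused whole. The fingers move at their own pace and stop on an object; "newtons" is the grip in N (left out, the last holds). Time passes only in rows, so rows that do not move let the fingers close. It gives the time, the measured TCP pose, the force, the opening and the grip force at its end, in the units of the state.
- r.get_state(): the state, without advancing time (a new reading comes with each control period).
- r.snapshot(name): name is "scene" or "top"; returns the picture (384x512x3 uint8, red, green, blue); there is no depth.
- r.get_calibration(name): a dict with "intrinsics" (3x3 intrinsics, pixels), "extrinsics" (4x4, takes a point from camera to world coordinates). Camera axes: x right, y up, looking along -z (the intrinsics and any distortion apply to the point x, -y, -z); pixel columns grow to the right and rows downward; lengths in m; the calibration is good to about 2 mm. A picture is of the moment at which its call begins. get_calibration takes no time and is no camera call.
- r.finish_job(): hands the job in; it is judged then, once.
The state is a dict: "clock": time; "joints": joint angles; "qd": joint speeds; "joint_torque": joint torques, N m; "eef_pos": TCP position; "ee_rot": TCP orientation; "force": force on the tool from outside, world axes, zero at the start; "ft_torque": the same for the moment, N m; "opening": opening from 0.0 (shut) to 1.0 (fully open); "grip_force": force on a finger pad.
Only numpy, scipy, OpenCV 4.12 (cv2) and the standard library are available. Lean on these libraries where they do the work, as an engineer would, in place of code of your own. Each camera call takes 0.05 s, during which the arm holds its last target. There are 200 camera calls.

## Task

Set the smaller plaster mould block upright on the anvil, in the middle between the two jaws of the turnbuckle clamp, and let go of it. Then turn the turnbuckle by its cross bars, upper side going away from you, until both jaws have drawn in and grip the block firmly (at least 10 N), but not so hard that the brittle plaster cracks (more than 40 N). Leave the other loose things where they stand.

Things in the scene. Friction and masses are not known exactly. Their poses are not given: they have to be found in the camera images.
- mould_block: The smaller cast plaster mould block, cream, with a bore in one side; 60 (its x) x 55 (its y) x 40 mm high, about 0.16 kg, standing loose on the worktop. Origin at the centre of its underside, z up. (A larger plaster block stands at the back and is not the one.) Brittle: it cracks if a jaw presses on it with more than 40 N.
- clamp: The turnbuckle clamp: fixed aluminium base plate 215 x 230 x 8 mm, no part taller than 98 mm. Origin on the worktop under the middle of the bay; x points away from the robot towards the turnbuckle, y along the screw, z up.
- bay (a point): Middle of the anvil's top (48 mm along y, 50 along x), 20 mm above the worktop, on which the block's underside sits; axes as the clamp's. Two rubber jaw faces stand either side of it in y, 40 mm wide in x, 21 to 37 mm above the worktop; at the start 69 to 89 mm apart. Nothing near is higher than 38 mm but the turnbuckle: its bars sweep from 76 mm beyond here in x onward.
- screw_axis (a point): Middle of the turnbuckle barrel, on its axis (along the clamp's y), 120 mm beyond the bay in x, 52 mm above the worktop; axes as the clamp's. Turning the barrel about +y (upper side going away from the bay) draws both jaws in together, 4 mm each per radian, about 1.2 to 4.5 rad in all; the other way opens them. It stays where it is left and does not run back.
- turnbuckle: The steel barrel (26 mm thick, 44 mm long), origin at its middle, y along its axis. Four round cross bars, 9 mm thick, stick out at y = 0 along its own +x, -x, +z and -z to 44 mm from the axis, with ball ends 12 mm thick centred 38 mm from the axis. The bearings beside the bars reach 62 mm above the worktop and leave 48 mm between them in y.
- bar_end (a point): Centre of the ball end of the barrel's +z bar, turning with it. Pushing a bar turns the barrel: freely this takes a steady 0.38 N m while it turns (10 N at the ball; read with the push at rest, 0.31 to 0.36); when both faces bear on the block each newton of grip adds 0.008 N m (0.46 N m at 10 N grip, 0.70 at 40 N), and the grip grows about 100 N per radian.
- jaw_left: Left (+y) jaw carriage, a dark steel bar 16 mm thick in y, 165 mm long in x, 14 to 36 mm above the worktop (68 mm at the screw), sliding along the clamp's y. Origin at worktop height at mid thickness, level in x with the bay. Its rubber face is screwed in or out by an unknown amount: it stands 21.5 to 27.5 mm from this origin toward the bay, so where it meets the block must be felt.
- jaw_right: Right (-y) jaw carriage, the mirror image of the left one; its rubber face likewise stands 21.5 to 27.5 mm in from its origin, not necessarily as far as the left one.
- pine_block: Pine block 52 x 58 x 57 mm, loose bystander, origin at the centre of its underside. It and the plaster block may have swapped places.
- dropper_bottle: Brown dropper bottle, 36 mm across, 103 mm tall, loose bystander, origin at its underside.
- bench_timer: White bench timer 20 x 68 x 60 mm, loose bystander, origin at its underside.
- beaker: Clear beaker 54 mm across, 68 mm tall, loose bystander, origin at its underside.
There are look-alikes about, which are no part of the job. Leave any blue or yellow look-alike of the mould_block alone.

How it is judged (in metres and radians):
On the way, in this order (a step that is already met when the one before it is completed fails the run):
1. the plaster block stands on the anvil between the jaws, let go (x of mould_block in the frame of bay between -0.014 and 0.014 m and y of mould_block in the frame of bay between -0.012 and 0.012 m and z of mould_block in the frame of bay between -0.004 and 0.004 m and angle between mould_block's own z axis and vertical below 0.08 rad and contact force between mould_block and the arm below 0.05 N and contact force between mould_block and the fingers below 0.05 N), for 0.2 s.
2. both jaws drawn in on the block, each pressing with more than 10 N (x of mould_block in the frame of bay between -0.014 and 0.014 m and y of mould_block in the frame of bay between -0.012 and 0.012 m and z of mould_block in the frame of bay between -0.004 and 0.004 m and angle between mould_block's own z axis and vertical below 0.08 rad and contact force between each of jaw_left, jaw_right and mould_block above 10 N), for 0.2 s.
At the end, for the whole second after the job is handed in: The plaster block stands upright (within 0.08 rad) on the anvil, within 14 mm in x and 12 mm in y of the middle of the bay and its underside within 4 mm of the anvil's top, at rest and not touched by the robot, and each jaw presses on it with 10 to 40 N (all of step 2 and contact force between mould_block and the arm below 0.05 N and contact force between mould_block and the fingers below 0.05 N and linear speed of mould_block below 0.01 m/s).
It fails at once if a jaw presses on the plaster block with more than 40 N (contact force between any of jaw_left, jaw_right and mould_block above 40 N).
It fails at once if the pine block is moved more than 30 mm or tipped (distance of pine_block from where it was at the start of the episode above 0.03 m or angle between pine_block's own z axis and vertical above 0.3 rad).
It fails at once if the dropper bottle is moved more than 30 mm or tipped (distance of dropper_bottle from where it was at the start of the episode above 0.03 m or angle between dropper_bottle's own z axis and vertical above 0.3 rad).
It fails at once if the bench timer is moved more than 30 mm or tipped (distance of bench_timer from where it was at the start of the episode above 0.03 m or angle between bench_timer's own z axis and vertical above 0.3 rad).
It fails at once if the beaker is moved more than 30 mm or tipped (distance of beaker from where it was at the start of the episode above 0.03 m or angle between beaker's own z axis and vertical above 0.3 rad).
It also fails if it takes over 72 s, if anything falls off the work surface, if the arm or the gripper's body presses on something with over 40 N, if the wrist force passes 120 N, or if a joint passes its speed limit or range.

## Working session

There is one attempt and no reset: what is moved stays moved. The work goes in short steps, Python scripts to look and compute and a tool call to move; the robot and the scene stay as the last step left them, time stands still between calls to the robot, and variables do not carry over. Pictures are saved under pics/ and viewed, at most 10 in all, crops included, and the job is handed in when it is done.

Besides the shell and the picture viewer there is one more tool, called after ">>>" by a JSON object that holds its "api" and its "payload", one argument or row to a line. apply_moves: Moves the arm, as the interface text tells. Its arguments: {"type":"object","properties":{"targets":{"type":"array"},"newtons":{"type":"number"}},"required":["targets"]}

```bash
mkdir -p pics
python3 - <<'E'
from workcell import r
import cv2,numpy as np
for n in("scene","top"):
    im=r.snapshot(n); cv2.imwrite(f"pics/{n}0.png",cv2.resize(im[:,:,::-1],(800,600),interpolation=cv2.INTER_CUBIC)); cv2.imwrite(f"pics/{n}_raw.png",im[:,:,::-1])
    c=r.get_calibration(n); print(n,c)
s=r.get_state(); print(s)
E
```

```text
scene {'intrinsics': array([[430.13487643,   0.        , 260.66282112],
       [  0.        , 430.13487643, 195.72142988],
       [  0.        ,   0.        ,   1.        ]]), 'extrinsics': array([[-0.67677093,  0.38604794, -0.62685571, -0.34869426],
       [-0.73619056, -0.35735832,  0.57473342,  0.75171567],
       [-0.00213745,  0.85044813,  0.52605457,  0.77527174],
       [ 0.        ,  0.        ,  0.        ,  1.        ]])}
top {'intrinsics': array([[384.58810963,   0.        , 262.72541079],
       [  0.        , 384.58810963, 190.26149561],
       [  0.        ,   0.        ,   1.        ]]), 'extrinsics': array([[ 2.58555500e-02,  9.96807402e-01, -7.55413367e-02,
         3.70308322e-01],
       [-9.99665655e-01,  2.57616946e-02, -2.21676578e-03,
        -9.38678632e-03],
       [-2.63615694e-04,  7.55733955e-02,  9.97140207e-01,
         1.51177719e+00],
       [ 0.00000000e+00,  0.00000000e+00,  0.00000000e+00,
         1.00000000e+00]])}
{'clock': 0.1, 'joints': array([-7.34156416e+01,  1.66872478e+01, -8.82652140e+00,  6.45550534e+01,
        1.03649565e-04,  8.20184556e+01]), 'qd': array([-0.08508082, -0.14944265,  0.12092035, -0.01656966, -0.02870694,
        0.04407498]), 'joint_torque': array([ 4.27721207e-04, -5.37981462e+01,  3.31917679e+01,  9.30983922e-03,
       -3.12489519e-04, -2.75359021e-06]), 'eef_pos': array([ 0.21815144, -0.47709571,  0.23077716]), 'ee_rot': array([[ 9.09483710e-01,  4.15739420e-01, -3.41115425e-04],
       [ 4.15739526e-01, -9.09482996e-01,  1.15172893e-03],
       [ 1.68580439e-04, -1.18929387e-03, -9.99999279e-01]]), 'force': array([ 0.04596528, -0.18199898, -1.02764899]), 'ft_torque': array([-0.02676019, -0.06713216, -0.03132812]), 'grip_force': 0.0, 'opening': 1.0001926518069384}
```

View pics/scene0.png

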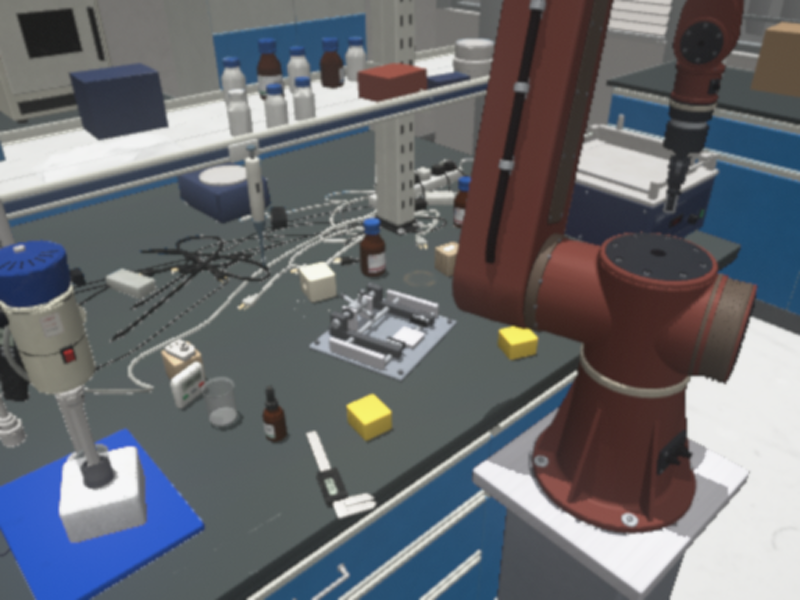

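View pics/top0.png

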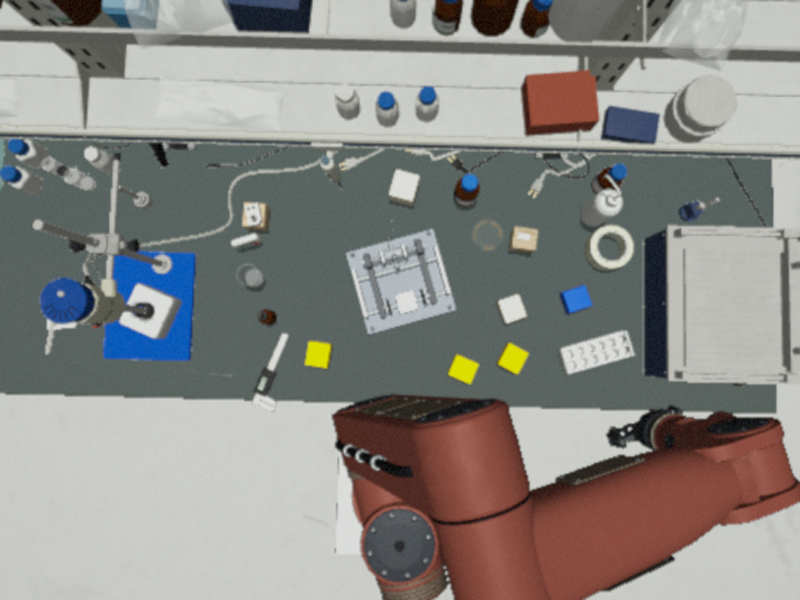

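Top view (800x600) candidates: cream block (512,308); white larger block at the back (405,187); tan/pine blocks (524,239) and (255,215); yellow look-alikes (318,355), (463,369), (514,358); blue one (577,299). I choose (512,308), the small cream one, and check it in a close crop along with the clamp.

Run:
```python
import cv2,numpy as np
im=cv2.imread("pics/top_raw.png")
a=im[140:240,215:345]   # clamp+block
cv2.imwrite("pics/crop1.png",cv2.resize(a,None,fx=6,fy=6,interpolation=cv2.INTER_CUBIC))
```

```text
(no output)
```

View pics/crop1.png

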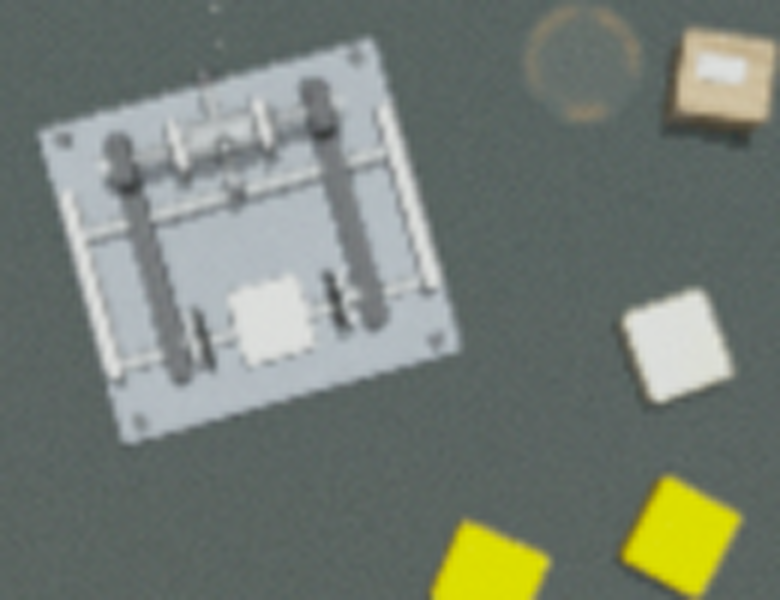

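The crop confirms the choice: plain cream top with corners (622,322), (703,288), (735,375), (655,405). The tan one at (725,78) is pine. The clamp plate corners are (38,132), (375,38), (462,350), (122,445), and the white anvil is around (272,320).

```bash
cat > h.py <<'E'
from workcell import r
import numpy as np, cv2
def ray(n,u,v):
    c=r.get_calibration(n);K,E=c["intrinsics"],c["extrinsics"]
    d=np.array([(u-K[0,2])/K[0,0],-(v-K[1,2])/K[1,1],-1.0]); return E[:3,3],E[:3,:3]@d
def at_z(n,u,v,z):
    o,d=ray(n,u,v); return o+d*(z-o[2])/d[2]
def proj(n,P):
    c=r.get_calibration(n);K,E=c["intrinsics"],c["extrinsics"]
    p=np.linalg.inv(E)@np.append(P,1); return K[0,0]*p[0]/-p[2]+K[0,2], K[1,1]*p[1]/p[2]+K[1,2]
def crop2raw(u,v,x0=215,y0=140,f=6): return x0+(u+.5)/f-.5, y0+(v+.5)/f-.5
E
python3 - <<'E'
from h import *
f=lambda pts,z:np.array([at_z("top",*crop2raw(*p),z)[:2] for p in pts])
pl=f([(38,132),(375,38),(462,350),(122,445)],.008)
print("plate",pl,pl.mean(0))
ys=[pl[0]-pl[1],pl[3]-pl[2]]; xs=[pl[0]-pl[3],pl[1]-pl[2]]
print([np.linalg.norm(v) for v in ys+xs],[np.degrees(np.arctan2(*v[::-1])) for v in ys+xs])
an=f([(230,292),(300,275),(318,350),(243,365)],.020);print("anvil",an.mean(0))
b=f([(622,322),(703,288),(735,375),(655,405)],.040)
print("block",b.mean(0),[ (np.linalg.norm(b[i]-b[i-1]),np.degrees(np.arctan2(*(b[i]-b[i-1])[::-1]))) for i in range(4)])
im=cv2.imread("pics/top_raw.png"); 
for nm,(x0,x1,y0,y1),z in(("block",(315,340,185,212),.04),("anvil",(251,270,184,202),.02)):
    g=cv2.resize(im[y0:y1,x0:x1],None,fx=6,fy=6,interpolation=cv2.INTER_CUBIC).min(2)
    m=(g>(150 if nm=="block" else 215)).astype(np.uint8)
    c=max(cv2.findContours(m,0,2)[0],key=cv2.contourArea); R=cv2.boxPoints(cv2.minAreaRect(c))
    q=np.array([at_z("top",*crop2raw(*p,x0,y0),z)[:2] for p in R])
    print(nm,q.mean(0),[(np.linalg.norm(q[i]-q[i-1]),np.degrees(np.arctan2(*(q[i]-q[i-1])[::-1]))) for i in range(2)])
# turnbuckle barrel middle
print("barrel",at_z("top",*crop2raw(218,138),.065)[:2])
s=cv2.imread("pics/scene_raw.png")
cv2.imwrite("pics/s1.png",cv2.resize(s[170:250,190:350],None,fx=5,fy=5,interpolation=cv2.INTER_CUBIC))
E
```

```text
plate [[ 0.59335655  0.16171559]
 [ 0.66156433 -0.05827382]
 [ 0.45710216 -0.1197714 ]
 [ 0.38951177  0.10008915]] [0.5253837  0.02093988]
[np.float64(0.23032073150987326), np.float64(0.23001547858013047), np.float64(0.2129565919643078), np.float64(0.21351049608992134)] [np.float64(107.22606642156666), np.float64(107.08867967553182), np.float64(16.821139288944355), np.float64(16.74009490167462)]
anvil [0.47240926 0.00408512]
block [ 0.46047441 -0.25577883] [(np.float64(0.0568429298042122), np.float64(22.576129763150522)), (np.float64(0.056453922456480655), np.float64(-65.7952246827587)), (np.float64(0.059074586741491665), np.float64(-159.07602450971262)), (np.float64(0.05473122317662178), np.float64(111.94528160181876))]
block [ 0.46265029 -0.25505527] [(np.float64(0.06098496217546202), np.float64(20.866047195569305)), (np.float64(0.056314022732483406), np.float64(-68.56153605857668))]
anvil [0.47355381 0.00487856] [(np.float64(0.044504595450858074), np.float64(16.1591165728978)), (np.float64(0.04263117852229552), np.float64(-73.84703757450345))]
barrel [0.58401616 0.04133237]
```

View pics/s1.png

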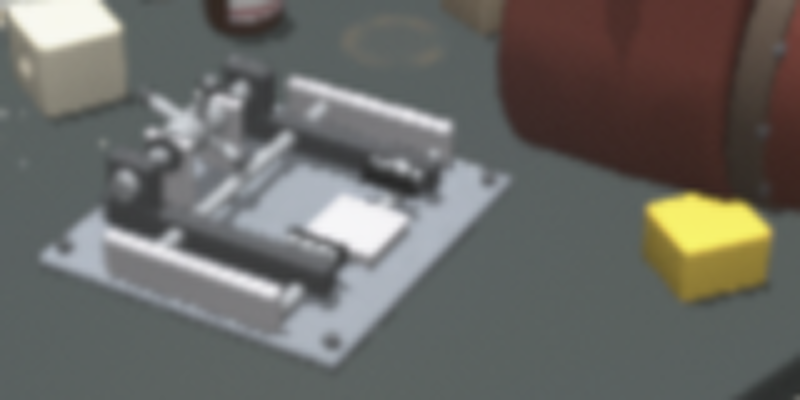

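Scene crop: clamp with jaws open at (180,200) and the larger plaster block at the back (65,50). Estimates: block (0.4615,-0.2555) with its long axis at 21°; bay (0.4733,0.005) with clamp x at 17°. First I turn the tool by -86.7° about its z.

>>> {"api": "apply_moves", "payload": {
  "targets": [
    [[0,0,-10.5],[0,0,0],0],
    [[0,0,-10.5],[0,0,0],0],
    [[0,0,-10.5],[0,0,0],0],
    [[0,0,-10.5],[0,0,0],0],
    [[0,0,-10.5],[0,0,0],0],
    [[0,0,-10.5],[0,0,0],0],
    [[0,0,-10.5],[0,0,0],0],
    [[0,0,-10.5],[0,0,0],0],
    [[0,0,-2.5],[0,0,0],0]
  ]
}}

```text
clock: 1.23
eef_pos: [0.2182, -0.4772, 0.2309]
ee_rot: [[-0.363, 0.932, -0.0], [0.932, 0.363, 0.001], [0.001, 0.0, -1.0]]
force: [-0.3, 1.3, -0.3]
opening: 0.999
grip_force: 0.0
```

```bash
cat >> h.py <<'E'
def togo(x,y,z,yaw):
    s=r.get_state();R=s["ee_rot"];d=np.array([x,y,z])-s["eef_pos"]
    now=np.degrees(np.arctan2(R[1,1],R[0,1]))
    dy=(yaw-now+90)%180-90
    print("t",round(s["clock"],2),"pos",s["eef_pos"].round(4),"shift cm",(R.T@d*100).round(2),"turn z",round(-dy,2),"F",s["force"].round(1),"T",s["ft_torque"].round(2),"open",round(s["opening"],3),"grip",round(s["grip_force"],1),"tilt",(R[:2,2]).round(4))
E
python3 -c "
from h import *
togo(.4615,-.2555,.23,21.3)"
```

```text
t 1.23 pos [ 0.2182 -0.4772  0.2309] shift cm [11.84 30.71  0.1 ] turn z -0.04 F [-0.3  1.3 -0.3] T [ 0.01 -0.01 -0.06] open 0.999 grip 0.0 tilt [-0.0003  0.0008]
```

>>> {"api": "apply_moves", "payload": {
  "targets": [
    [[0,0,0],[1.97,5.12,0],0],
    [[0,0,0],[1.97,5.12,0],0],
    [[0,0,0],[1.97,5.12,0],0],
    [[0,0,0],[1.97,5.12,0],0],
    [[0,0,0],[1.97,5.12,0],0],
    [[0,0,0],[1.97,5.12,0],0],
    [[0,0,0],[0,0,5],0],
    [[0,0,0],[0,0,5],0],
    [[0,0,0],[0,0,4.5],0],
    [[0,0,0],[0,0,0],0]
  ]
}}

```text
clock: 2.48
eef_pos: [0.4601, -0.2549, 0.0836]
ee_rot: [[-0.36, 0.933, -0.005], [0.933, 0.36, 0.004], [0.006, -0.004, -1.0]]
force: [-0.5, -0.0, 1.3]
opening: 0.997
grip_force: 0.0
```

```bash
python3 -c "
from h import *
togo(.4615,-.2555,.009,21.3)
a=r.snapshot('scene')[:,:,::-1]; b=r.snapshot('top')[:,:,::-1]
u,v=map(int,proj('scene',[.46,-.255,.05])); print(u,v)
u2,v2=map(int,proj('top',[.46,-.255,.05]))
A=cv2.resize(a[max(v-50,0):v+50,max(u-65,0):u+65],(800,600),interpolation=cv2.INTER_CUBIC);B=cv2.resize(b[v2-45:v2+45,u2-60:u2+60],(800,600),interpolation=cv2.INTER_CUBIC)
cv2.imwrite('pics/g1.png',cv2.resize(np.hstack([A,B]),(800,300)))"
```

```text
t 2.48 pos [ 0.4601 -0.2549  0.0836] shift cm [-0.15  0.13  7.46] turn z -0.23 F [-0.5 -0.   1.3] T [0.02 0.05 0.01] open 0.997 grip 0.0 tilt [-0.0054  0.0041]
317 179
```

View pics/g1.png

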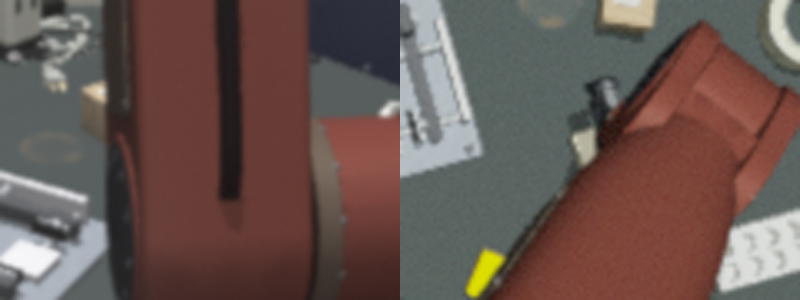

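The arm hides the block in both views, with only its corner visible at (583,148). I'll descend by feel.

>>> {"api": "apply_moves", "payload": {
  "targets": [
    [[0,0,0],[-0.1,0.1,2.5],0],
    [[0,0,0],[0,0,2.5],0],
    [[0,0,0],[0,0,1.4],0],
    [[0,0,0],[0,0,1.0],0],
    [[0,0,0],[0,0,0],0]
  ]
}}

```text
clock: 3.2
eef_pos: [0.4639, -0.2574, 0.0125]
ee_rot: [[-0.359, 0.933, 0.0], [0.933, 0.359, -0.0], [-0.0, 0.0, -1.0]]
force: [-0.3, 0.3, 0.4]
opening: 1.001
grip_force: 0.0
```

>>> {"api": "apply_moves", "payload": {
  "targets": [
    [[0,0,0],[0,0,0],0.5],
    [[0,0,0],[0,0,0],0.5],
    [[0,0,0],[0,0,0],0.5],
    [[0,0,0],[0,0,0],0.5],
    [[0,0,0],[0,0,0],0.5],
    [[0,0,0],[0,0,0],0.5]
  ],
  "newtons": 30
}}

```text
clock: 3.95
eef_pos: [0.464, -0.2578, 0.0131]
ee_rot: [[-0.359, 0.933, 0.001], [0.933, 0.359, -0.001], [-0.001, 0.0, -1.0]]
force: [-2.4, 0.9, 6.2]
opening: 0.693
grip_force: 32.5
```

```bash
python3 -c "
from h import *
togo(.4615,-.2555,.15,21.3)"
```

```text
t 3.95 pos [ 0.464  -0.2578  0.0131] shift cm [  0.29  -0.15 -13.69] turn z -0.23 F [-2.4  0.9  6.2] T [-0.06  0.46 -0.03] open 0.693 grip 32.5 tilt [ 0.0006 -0.001 ]
```

>>> {"api": "apply_moves", "payload": {
  "targets": [
    [[0,0,0],[0,0,-2],0.5],
    [[0,0,0],[0,0,-4],0.5],
    [[0,0,0],[0,0,-4],0.5],
    [[0,0,2],[0,0,-2],0.5],
    [[0,0,2],[0,0,0],0.5],
    [[0,0,0],[0,0,0],0.5]
  ]
}}

```text
clock: 4.7
eef_pos: [0.4632, -0.2569, 0.1314]
ee_rot: [[-0.293, 0.956, -0.001], [0.956, 0.293, 0.001], [0.001, -0.001, -1.0]]
force: [-0.2, 0.1, -3.4]
opening: 0.69
grip_force: 34.3
```

```bash
python3 -c "
from h import *
togo(.4748,.0034,.13,17)"
```

```text
t 4.7 pos [ 0.4632 -0.2569  0.1314] shift cm [24.55  8.74  0.16] turn z 0.05 F [-0.2  0.1 -3.4] T [ 0.01  0.01 -0.01] open 0.69 grip 34.3 tilt [-0.001   0.0008]
```

>>> {"api": "apply_moves", "payload": {
  "targets": [
    [[0,0,0],[2.55,0.94,0],0.5],
    [[0,0,0],[4.0,1.4,0],0.5],
    [[0,0,0],[4.0,1.4,0],0.5],
    [[0,0,0],[4.0,1.4,0],0.5],
    [[0,0,0],[4.0,1.4,0],0.5],
    [[0,0,0],[4.0,1.4,0],0.5],
    [[0,0,0],[2.0,0.8,0],0.5],
    [[0,0,0],[0,0,0],0.5]
  ]
}}

```text
clock: 5.7
eef_pos: [0.4743, 0.0044, 0.1311]
ee_rot: [[-0.296, 0.955, -0.002], [0.955, 0.296, 0.0], [0.001, -0.002, -1.0]]
force: [0.2, -0.1, -2.1]
opening: 0.695
grip_force: 34.2
```

```bash
python3 -c "
from h import *
togo(.4748,.0034,.0335,17)
a=r.snapshot('scene')[:,:,::-1]
u,v=map(int,proj('scene',[.474,.004,.08])); print(u,v)
cv2.imwrite('pics/p1.png',cv2.resize(a[v-50:v+50,u-65:u+65],(780,600),interpolation=cv2.INTER_CUBIC))"
```

```text
t 5.7 pos [0.4743 0.0044 0.1311] shift cm [-0.12  0.03  9.76] turn z 0.23 F [ 0.2 -0.1 -2.1] T [ 0.04 -0.01  0.01] open 0.695 grip 34.2 tilt [-0.0022  0.0005]
259 197
```

View pics/p1.png

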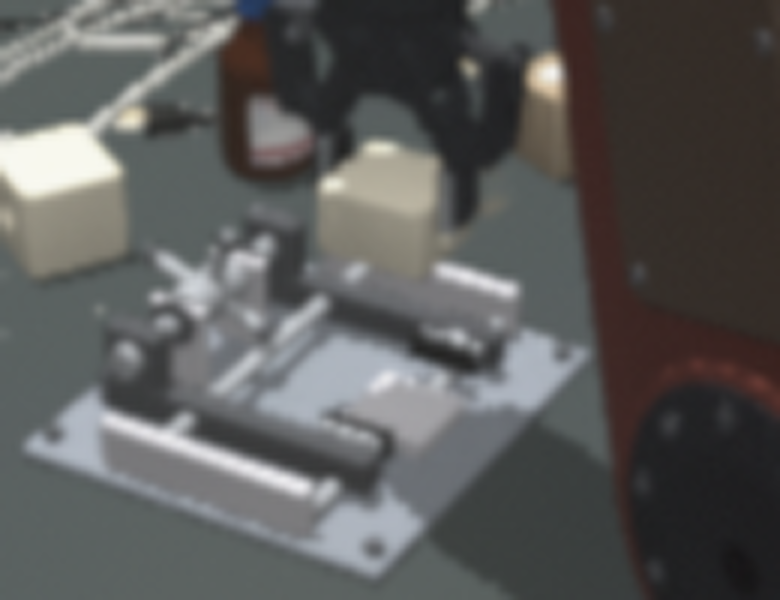

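The picture shows the block upright in the fingers (left top edge (320,180), lowest corner about (410,278)), over the clear anvil at (410,405). A quick projection check of both estimates before lowering.

```bash
python3 -c "
from h import *
s=r.get_state();R=s['ee_rot'];p=s['eef_pos']
pp=lambda P:tuple(int(round((a-b+.5)*6-.5)) for a,b in zip(proj('scene',P),(259-65,197-50)))
for dx in(0,.003):
  print(dx,[pp(p+R[:,0]*(dx+sx*.0275)+R[:,1]*sy*.03+np.array([0,0,z])) for z in(-.013,.027) for sx in(-1,1) for sy in(-1,1)])
c,q=np.cos(np.radians(17)),np.sin(np.radians(17))
print([pp([.4733+c*x*.025-q*y*.024,.005+q*x*.025+c*y*.024,.02]) for x,y in((1,1),(1,-1),(-1,-1),(-1,1))])
B=np.array([.4733,.005,0])
print('plate',[pp(B+[c*x-q*y,q*x+c*y,.008]) for x,y in((.162,.115),(-.053,.115),(-.053,-.115))])
"
```

```text
0 [(472, 233), (370, 204), (417, 282), (313, 251), (473, 163), (369, 135), (417, 211), (311, 181)]
0.003 [(469, 236), (367, 206), (414, 285), (310, 254), (470, 166), (366, 137), (414, 214), (308, 183)]
[(328, 416), (375, 371), (457, 398), (411, 444)]
plate [(10, 445), (366, 575), (584, 350)]
```

Relative to the plate, the block agrees with the TCP to about 2 mm, so I lower straight down.

>>> {"api": "apply_moves", "payload": {
  "targets": [
    [[0,0,0],[0,0,3],0.5],
    [[0,0,0],[0,0,3],0.5],
    [[0,0,0],[0,0,2],0.5],
    [[0,0,0],[0,0,0.8],0.5],
    [[0,0,0],[0,0,0.5],0.5],
    [[0,0,0],[0,0,0.3],0.5],
    [[0,0,0],[0,0,0],0.5],
    [[0,0,0],[0,0,0],0.5]
  ]
}}

```text
clock: 6.75
eef_pos: [0.4756, 0.003, 0.0367]
ee_rot: [[-0.294, 0.956, 0.001], [0.956, 0.294, -0.0], [-0.0, 0.001, -1.0]]
force: [1.1, 0.2, -1.7]
opening: 0.694
grip_force: 34.2
```

>>> {"api": "apply_moves", "payload": {
  "targets": [
    [[0,0,0],[0,0,0.15],0.5],
    [[0,0,0],[0,0,0.15],0.5],
    [[0,0,0],[0,0,0],0.5],
    [[0,0,0],[0,0,0],0.5]
  ]
}}

```text
clock: 7.25
eef_pos: [0.4752, 0.003, 0.0333]
ee_rot: [[-0.293, 0.956, -0.0], [0.956, 0.293, 0.0], [0.0, -0.0, -1.0]]
force: [0.2, -0.2, -2.6]
opening: 0.698
grip_force: 34.4
```

>>> {"api": "apply_moves", "payload": {
  "targets": [
    [[0,0,0],[0,0,0.1],0.5],
    [[0,0,0],[0,0,0.1],0.5],
    [[0,0,0],[0,0,0],0.5]
  ]
}}

```text
clock: 7.62
eef_pos: [0.4753, 0.0031, 0.0331]
ee_rot: [[-0.294, 0.956, 0.001], [0.956, 0.294, -0.0], [-0.0, 0.001, -1.0]]
force: [-8.4, 1.1, 29.3]
opening: 0.695
grip_force: 38.1
```

Seated. Ease off, release, and lift straight up.

>>> {"api": "apply_moves", "payload": {
  "targets": [
    [[0,0,0],[0,0,-0.12],0.5],
    [[0,0,0],[0,0,0],0.15],
    [[0,0,0],[0,0,0],0.15],
    [[0,0,0],[0,0,0],0.15],
    [[0,0,0],[0,0,-1],0.15],
    [[0,0,0],[0,0,-3],0.15],
    [[0,0,0],[0,0,-5],0.15],
    [[0,0,0],[0,0,-5],0.15],
    [[0,0,0],[0,0,0],0.15]
  ]
}}

```text
clock: 8.75
eef_pos: [0.4778, 0.0027, 0.1767]
ee_rot: [[-0.294, 0.956, 0.007], [0.956, 0.294, -0.001], [-0.003, 0.007, -1.0]]
force: [-0.1, 0.4, -1.2]
opening: 0.848
grip_force: 0.0
```

```bash
python3 -c "
from h import *
togo(.5,.0,.2,17)
a=r.snapshot('scene')[:,:,::-1]
u,v=259,197
cv2.imwrite('pics/p2.png',cv2.resize(a[v-40:v+55,u-70:u+55],(780,593),interpolation=cv2.INTER_CUBIC))"
```

```text
t 8.75 pos [0.4778 0.0027 0.1767] shift cm [-0.92  2.06 -2.31] turn z 0.07 F [-0.1  0.4 -1.2] T [ 0.04 -0.01  0.03] open 0.848 grip 0.0 tilt [ 0.0072 -0.001 ]
```

View pics/p2.png

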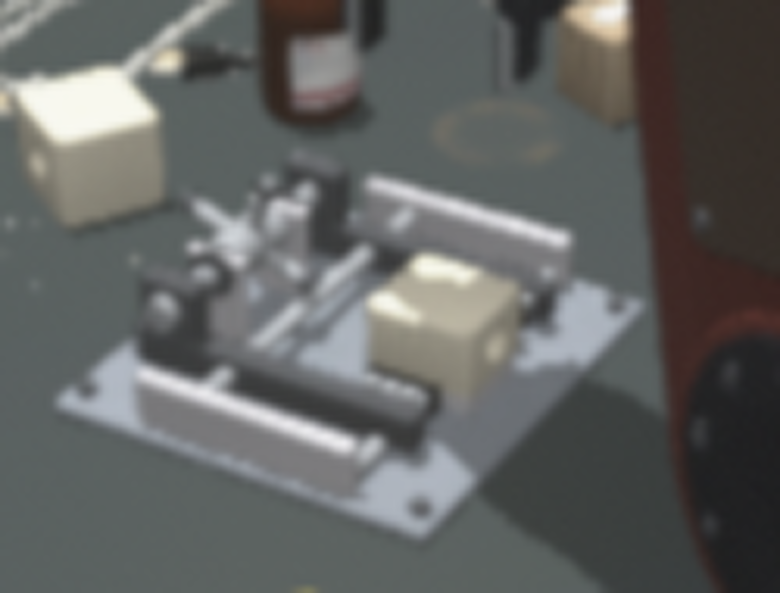

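The block stands on the anvil between the jaws at (445,325), bore facing the robot, released. Next is the turnbuckle bars' angle, from the two initial pictures.

Run:
```python
from h import *
t=cv2.imread("pics/top_raw.png");s=cv2.imread("pics/scene_raw.png")
k=11
A=cv2.resize(t[146:182,233:269],None,fx=k,fy=k,interpolation=cv2.INTER_CUBIC)
B=cv2.resize(s[178:214,205:241],None,fx=k,fy=k,interpolation=cv2.INTER_CUBIC)
cv2.imwrite("pics/tb.png",np.hstack([A,B]))
c,q=np.cos(np.radians(17)),np.sin(np.radians(17)); B0=np.array([.4733,.005,0])
W=lambda x,y,z:B0+[c*x-q*y,q*x+c*y,z]
def px(n,P,x0,y0,off=0): 
    u,v=proj(n,P); return int((u-x0+.5)*k+off),int((v-y0+.5)*k)
print("axis",px("top",W(.12,0,.052),233,146),px("scene",W(.12,0,.052),205,178,k*36))
for th in range(0,360,15):
    a=np.radians(th);P=W(.12+.038*np.sin(a),0,.052+.038*np.cos(a))
    print(th,px("top",P,233,146),px("scene",P,205,178,k*36))
```

```text
axis (207, 182) (640, 197)
0 (204, 165) (635, 84)
15 (196, 138) (606, 80)
30 (189, 114) (581, 83)
45 (184, 95) (560, 94)
60 (180, 82) (544, 112)
75 (178, 76) (535, 135)
90 (178, 77) (533, 163)
105 (180, 86) (539, 193)
120 (184, 100) (551, 222)
135 (189, 120) (569, 250)
150 (196, 144) (592, 275)
165 (203, 170) (618, 294)
180 (210, 197) (646, 307)
195 (218, 223) (673, 312)
210 (224, 246) (699, 310)
225 (230, 265) (721, 300)
240 (234, 279) (737, 283)
255 (236, 286) (747, 260)
270 (236, 286) (750, 232)
285 (235, 279) (745, 202)
300 (231, 265) (733, 171)
315 (226, 245) (714, 142)
330 (219, 221) (690, 117)
345 (212, 193) (663, 97)
```

View pics/tb.png

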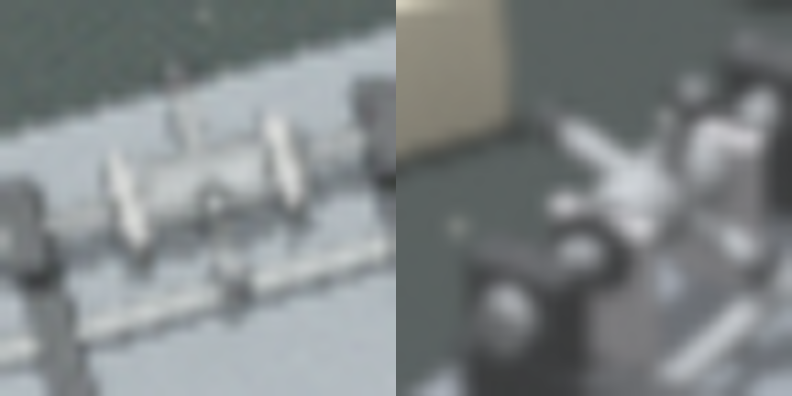

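Top half: balls at (213,203), (175,75), (235,290). These match bars at about -19°, 71° and 251°, so the upper bar leans 19° towards the bay. I shut the gripper, turn it 90° and go behind the upper bar.

>>> {"api": "apply_moves", "payload": {
  "targets": [
    [[0,0,-10],[0,0,0],1],
    [[0,0,-10],[0,0,0],1],
    [[0,0,-10],[0,0,0],1],
    [[0,0,-10],[0,0,0],1],
    [[0,0,-10],[0,0,0],1],
    [[0,0,-10],[0,0,0],1],
    [[0,0,-10],[0,0,0],1],
    [[0,0,-10],[0,0,0],1],
    [[0,0,-10],[0,0,0],1],
    [[0,0,0],[0,0,0],1]
  ]
}}

```text
clock: 10.05
eef_pos: [0.4745, 0.0031, 0.1717]
ee_rot: [[-0.956, -0.292, -0.002], [-0.292, 0.956, 0.0], [0.002, 0.001, -1.0]]
force: [-0.5, -0.4, -0.3]
opening: -0.001
grip_force: 0.0
```

```bash
cat >> h.py <<'E'
B0=np.array([.4733,.005,0]);C,Q=np.cos(np.radians(17)),np.sin(np.radians(17))
W=lambda x,y,z:B0+[C*x-Q*y,Q*x+C*y,z]
HALF=.011
def stat(x,z):
    togo(*W(x,0,z),107)
    s=r.get_state();p=s["eef_pos"]-B0;xc=C*p[0]+Q*p[1];yc=-Q*p[0]+C*p[1]
    F=-s["force"];Fx=C*F[0]+Q*F[1];Fy=-Q*F[0]+C*F[1];Fz=F[2]
    sn=np.clip((xc+HALF+.006-.12)/.038,-1,1);cs=np.sqrt(1-sn*sn)
    print("clamp xc %.1f yc %.1f z %.1f mm"%(xc*1e3,yc*1e3,p[2]*1e3),"push Fx %.1f Fy %.1f Fz %.1f"%(Fx,Fy,Fz),"theta %.1f"%np.degrees(np.arcsin(sn)),"tau %.3f"%(.038*cs*Fx-(.038*sn-.006)*Fz))
E
python3 -c "
from h import *
stat(.084,.13)"
```

```text
t 10.05 pos [0.4745 0.0031 0.1717] shift cm [-8.35  0.21  4.16] turn z 0.0 F [-0.5 -0.4 -0.3] T [ 0.01 -0.    0.02] open -0.001 grip 0.0 tilt [-0.0018  0.0003]
clamp xc 0.6 yc -2.1 z 171.7 mm push Fx 0.6 Fy 0.2 Fz 0.3 theta -90.0 tau 0.012
```

>>> {"api": "apply_moves", "payload": {
  "targets": [
    [[0,0,0],[-2.7,0.2,0],1],
    [[0,0,0],[-2.7,0,0],1],
    [[0,0,0],[-2.6,0,0],1],
    [[0,0,0],[0,0,3],1],
    [[0,0,0],[0,0,3],1],
    [[0,0,0],[0,0,2.5],1],
    [[0,0,0],[0,0,0.8],1],
    [[0,0,0],[0,0,0.5],1],
    [[0,0,0],[0,0,0],1]
  ]
}}

```text
clock: 11.18
eef_pos: [0.5514, 0.0284, 0.0749]
ee_rot: [[-0.956, -0.293, 0.0], [-0.293, 0.956, -0.0], [-0.0, -0.0, -1.0]]
force: [0.3, 0.4, 0.4]
opening: 0.001
grip_force: 0.0
```

```bash
python3 -c "
from h import *
stat(.09,.072)"
```

```text
t 11.18 pos [0.5514 0.0284 0.0749] shift cm [-0.85  0.05  0.29] turn z 0.01 F [0.3 0.4 0.4] T [-0.03  0.04 -0.02] open 0.001 grip 0.0 tilt [ 0.0005 -0.    ]
clamp xc 81.5 yc -0.5 z 74.9 mm push Fx -0.4 Fy -0.3 Fz -0.4 theta -34.4 tau -0.023
```

>>> {"api": "apply_moves", "payload": {
  "targets": [
    [[0,0,0],[-0.4,0.05,0.2],1],
    [[0,0,0],[-0.4,0,0],1],
    [[0,0,0],[-0.4,0,0],1],
    [[0,0,0],[-0.4,0,0],1],
    [[0,0,0],[0,0,0],1],
    [[0,0,0],[0,0,0],1]
  ]
}}

```text
clock: 11.92
eef_pos: [0.5641, 0.0326, 0.0723]
ee_rot: [[-0.956, -0.293, -0.004], [-0.293, 0.956, -0.002], [0.005, -0.001, -1.0]]
force: [-9.4, -5.6, 5.5]
opening: 0.002
grip_force: 5.2
```

```bash
python3 -c "
from h import *
stat(.1,.072)"
```

```text
t 11.93 pos [0.5641 0.0326 0.0723] shift cm [-0.51  0.01  0.03] turn z 0.02 F [-9.4 -5.6  5.5] T [-1.09  1.84 -0.06] open 0.002 grip 5.2 tilt [-0.0044 -0.0022]
clamp xc 94.9 yc -0.1 z 72.3 mm push Fx 10.6 Fy 2.6 Fz -5.5 theta -12.3 tau 0.317
```

>>> {"api": "apply_moves", "payload": {
  "targets": [
    [[0,0,0],[-0.5,0,0],1],
    [[0,0,0],[-0.5,0,0],1],
    [[0,0,0],[-0.5,0,0],1],
    [[0,0,0],[-0.5,0,0],1],
    [[0,0,0],[0,0,0],1]
  ]
}}

```text
clock: 12.55
eef_pos: [0.5822, 0.0385, 0.0718]
ee_rot: [[-0.956, -0.293, -0.007], [-0.293, 0.956, -0.002], [0.007, -0.0, -1.0]]
force: [-11.5, -5.8, 4.4]
opening: -0.001
grip_force: 6.6
```

```bash
python3 -c "
from h import *
stat(.13,.070)"
```

```text
t 12.55 pos [0.5822 0.0385 0.0718] shift cm [-1.61 -0.02  0.17] turn z 0.02 F [-11.5  -5.8   4.4] T [-1.26  2.41 -0.07] open -0.001 grip 6.6 tilt [-0.0067 -0.0023]
clamp xc 113.9 yc 0.2 z 71.8 mm push Fx 12.7 Fy 2.2 Fz -4.4 theta 16.7 tau 0.483
```

>>> {"api": "apply_moves", "payload": {
  "targets": [
    [[0,0,0],[-0.3,0,0],1],
    [[0,0,0],[-0.3,0,0],1],
    [[0,0,0],[-0.3,0,0],1],
    [[0,0,0],[0,0,0],1],
    [[0,0,0],[0,0,0],1]
  ]
}}

```text
clock: 13.18
eef_pos: [0.5892, 0.0416, 0.0711]
ee_rot: [[-0.956, -0.293, -0.009], [-0.293, 0.956, -0.001], [0.009, 0.001, -1.0]]
force: [-14.7, -3.9, 3.1]
opening: 0.002
grip_force: 6.4
```

```bash
cat >> h.py <<'E'
D=.2186
def st(x,z):
    togo(*W(x,0,z),107)
    s=r.get_state();e=s["eef_pos"];p=e-B0;xc=C*p[0]+Q*p[1]
    ref=e-s["ee_rot"][:,2]*D
    M=-(s["ft_torque"]+np.cross(ref-W(.12,0,.052),s["force"]))
    F=-s["force"];Fx=C*F[0]+Q*F[1]
    a=xc+HALF-.12;h=p[2]-.052
    bar=np.degrees(np.arctan2(a,h)+np.arcsin(np.clip(.0045/np.hypot(a,h),-1,1)))
    ball=np.degrees(np.arcsin(np.clip((a+.006)/.038,-1,1)))
    print("xc %.1f z %.1f"%(xc*1e3,p[2]*1e3),"Fx %.1f Fz %.1f"%(Fx,F[2]),"theta bar %.1f ball %.1f"%(bar,ball),"TAU %.3f"%(-Q*M[0]+C*M[1]))
E
python3 -c "
from h import *
st(.08,.072)"
```

```text
t 13.18 pos [0.5892 0.0416 0.0711] shift cm [ 4.16 -0.11 -0.05] turn z 0.03 F [-14.7  -3.9   3.1] T [-0.86  3.11 -0.05] open 0.002 grip 6.4 tilt [-0.0095 -0.0015]
xc 121.5 z 71.1 Fx 15.2 Fz -3.1 theta bar 44.6 ball 29.2 TAU 0.399
```

>>> {"api": "apply_moves", "payload": {
  "targets": [
    [[0,0,0],[-0.25,0,0],1],
    [[0,0,0],[-0.25,0,0],1],
    [[0,0,0],[0,0,0],1],
    [[0,0,0],[0.6,0,-0.5],1],
    [[0,0,0],[0,0,-3],1],
    [[0,0,0],[0.8,0,-2.5],1],
    [[0,0,0],[2.5,0.1,0],1],
    [[0,0,0],[1.5,0,0],1],
    [[0,0,0],[0,0,0],1]
  ]
}}

```text
clock: 14.3
eef_pos: [0.5469, 0.0285, 0.1333]
ee_rot: [[-0.956, -0.293, 0.001], [-0.293, 0.956, -0.0], [-0.001, -0.0, -1.0]]
force: [0.2, -0.3, 0.8]
opening: -0.002
grip_force: 0.0
```

Run:
```python
from h import *
st(.073,.072)
t=r.snapshot("top")[:,:,::-1];s=r.snapshot("scene")[:,:,::-1]
k=11
A=cv2.resize(t[146:182,233:269],None,fx=k,fy=k,interpolation=cv2.INTER_CUBIC)
B=cv2.resize(s[170:224,200:254],(396,396),interpolation=cv2.INTER_CUBIC)
cv2.imwrite("pics/tb2.png",np.hstack([A,B]))
```

```text
t 14.3 pos [0.5469 0.0285 0.1333] shift cm [ 0.43 -0.1   6.13] turn z 0.04 F [ 0.2 -0.3  0.8] T [ 0.04 -0.03  0.04] open -0.002 grip 0.0 tilt [ 0.0013 -0.    ]
xc 77.2 z 133.3 Fx -0.1 Fz -0.8 theta bar -18.4 ball -42.7 TAU -0.033
```

View pics/tb2.png

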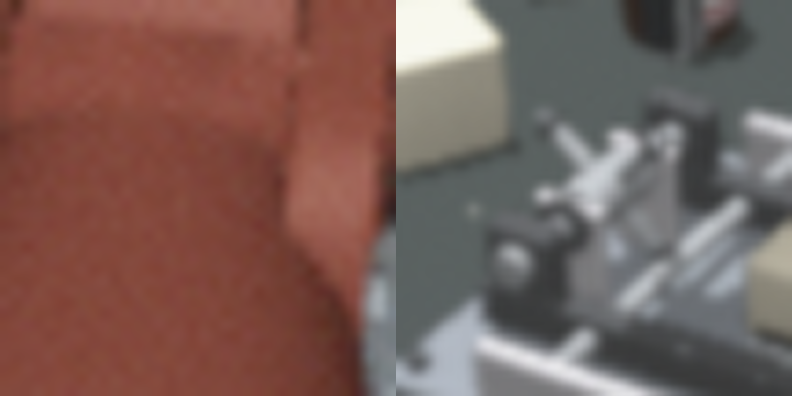

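The scene half shows the barrel turned: one bar end at (545,118), matching about +50°, so the next bar stands at about -40°. Back off a little, descend behind it and push.

>>> {"api": "apply_moves", "payload": {
  "targets": [
    [[0,0,0],[0.6,-0.1,0],1],
    [[0,0,0],[0,0,3],1],
    [[0,0,0],[0,0,2.5],1],
    [[0,0,0],[0,0,0.4],1],
    [[0,0,0],[-0.5,0,0],1],
    [[0,0,0],[-0.5,0,0],1],
    [[0,0,0],[-0.5,0,0],1],
    [[0,0,0],[0,0,0],1]
  ]
}}

```text
clock: 15.4
eef_pos: [0.5499, 0.0288, 0.0735]
ee_rot: [[-0.956, -0.292, -0.011], [-0.292, 0.956, -0.004], [0.012, -0.001, -1.0]]
force: [-23.2, -8.6, 15.2]
opening: -0.001
grip_force: 12.6
```

```bash
python3 -c "
from h import *
st(.1,.074)"
```

```text
t 15.4 pos [0.5499 0.0288 0.0735] shift cm [-1.98 -0.03 -0.08] turn z -0.0 F [-23.2  -8.6  15.2] T [-1.89  4.78 -0.12] open -0.001 grip 12.6 tilt [-0.0111 -0.004 ]
xc 80.2 z 73.5 Fx 24.7 Fz -15.2 theta bar -46.1 ball -36.8 TAU 0.230
```

>>> {"api": "apply_moves", "payload": {
  "targets": [
    [[0,0,0],[-0.4,0,-0.3],1],
    [[0,0,0],[-0.5,0,-0.3],1],
    [[0,0,0],[-0.5,0,-0.2],1],
    [[0,0,0],[-0.5,0,-0.1],1],
    [[0,0,0],[-0.4,0,0],1],
    [[0,0,0],[0,0,0],1],
    [[0,0,0],[0,0,0],1]
  ]
}}

```text
clock: 16.27
eef_pos: [0.5771, 0.0367, 0.0836]
ee_rot: [[-0.956, -0.293, -0.001], [-0.293, 0.956, -0.001], [0.002, -0.001, -1.0]]
force: [-8.0, -1.7, 4.5]
opening: 0.001
grip_force: 3.7
```

```bash
python3 -c "
from h import *
st(.12,.08)"
```

```text
t 16.27 pos [0.5771 0.0367 0.0836] shift cm [-1.15  0.    0.35] turn z 0.06 F [-8.  -1.7  4.5] T [-0.54  1.41 -0.03] open 0.001 grip 3.7 tilt [-0.0013 -0.0013]
xc 108.5 z 83.6 Fx 8.1 Fz -4.5 theta bar 7.4 ball 8.4 TAU 0.469
```

>>> {"api": "apply_moves", "payload": {
  "targets": [
    [[0,0,0],[-0.25,0,0],1],
    [[0,0,0],[-0.25,0,0],1],
    [[0,0,0],[0,0,0],1],
    [[0,0,0],[0,0,0],1]
  ]
}}

```text
clock: 16.77
eef_pos: [0.5813, 0.038, 0.0832]
ee_rot: [[-0.956, -0.293, -0.003], [-0.293, 0.956, -0.001], [0.003, -0.001, -1.0]]
force: [-7.6, -4.0, 3.1]
opening: -0.0
grip_force: 4.3
```

```bash
cat >> h.py <<'E'
def sg():
    s=r.get_state();p=s["eef_pos"]-B0;xc=C*p[0]+Q*p[1];yc=-Q*p[0]+C*p[1]
    F=-s["force"];Fx=C*F[0]+Q*F[1]
    a=xc+HALF-.12;h=p[2]-.052
    ang=np.degrees(np.arctan2(a,h)+np.arcsin(np.clip(.0045/np.hypot(a,h),-1,1)))
    print("t %.2f xc %.1f yc %.1f h %.1f a %.1f"%(s["clock"],xc*1e3,yc*1e3,h*1e3,a*1e3),"Fx %.1f Fz %.1f theta %.1f r %.1f tau %.3f"%(Fx,F[2],ang,1e3*np.hypot(a,h),h*Fx-a*F[2]))
E
python3 -c "
from h import *
sg()"
```

```text
t 16.77 xc 112.9 yc 0.0 h 31.2 a 3.9 Fx 8.5 Fz -3.1 theta 15.3 r 31.5 tau 0.276
```

>>> {"api": "apply_moves", "payload": {
  "targets": [
    [[0,0,0],[-0.25,0,0.05],1],
    [[0,0,0],[-0.25,0,0.05],1],
    [[0,0,0],[0,0,0],1],
    [[0,0,0],[0,0,0],1]
  ]
}}

```text
clock: 17.27
eef_pos: [0.586, 0.0395, 0.0821]
ee_rot: [[-0.956, -0.293, -0.003], [-0.293, 0.956, -0.001], [0.003, -0.001, -1.0]]
force: [-7.7, -4.2, 2.7]
opening: -0.001
grip_force: 4.2
```

```bash
python3 -c "
from h import *
sg()"
```

```text
t 17.27 xc 117.9 yc 0.0 h 30.1 a 8.9 Fx 8.6 Fz -2.7 theta 24.7 r 31.4 tau 0.283
```

>>> {"api": "apply_moves", "payload": {
  "targets": [
    [[0,0,0],[-0.25,0,0.1],1],
    [[0,0,0],[-0.25,0,0.1],1],
    [[0,0,0],[0,0,0],1],
    [[0,0,0],[0,0,0],1]
  ]
}}

```text
clock: 17.77
eef_pos: [0.5909, 0.041, 0.0802]
ee_rot: [[-0.956, -0.293, -0.003], [-0.293, 0.956, -0.001], [0.003, -0.001, -1.0]]
force: [-6.9, -3.9, 2.4]
opening: 0.001
grip_force: 3.9
```

```bash
python3 -c "
from h import *
sg()"
```

```text
t 17.77 xc 123.0 yc 0.0 h 28.2 a 14.0 Fx 7.7 Fz -2.4 theta 34.6 r 31.4 tau 0.252
```

>>> {"api": "apply_moves", "payload": {
  "targets": [
    [[0,0,0],[-0.25,0,0.15],1],
    [[0,0,0],[-0.25,0,0.15],1],
    [[0,0,0],[0,0,0],1],
    [[0,0,0],[0,0,0],1]
  ]
}}

```text
clock: 18.27
eef_pos: [0.5956, 0.0425, 0.0772]
ee_rot: [[-0.956, -0.293, -0.003], [-0.293, 0.956, -0.001], [0.003, -0.001, -1.0]]
force: [-6.8, -2.8, 2.8]
opening: 0.001
grip_force: 3.7
```

```bash
python3 -c "
from h import *
sg()"
```

```text
t 18.27 xc 127.9 yc 0.1 h 25.2 a 18.9 Fx 7.4 Fz -2.8 theta 45.2 r 31.5 tau 0.238
```

>>> {"api": "apply_moves", "payload": {
  "targets": [
    [[0,0,0],[-0.25,0,0.2],1],
    [[0,0,0],[-0.2,0,0.2],1],
    [[0,0,0],[0,0,0],1],
    [[0,0,0],[0,0,0],1]
  ]
}}

```text
clock: 18.77
eef_pos: [0.5999, 0.0438, 0.0732]
ee_rot: [[-0.956, -0.293, -0.003], [-0.293, 0.956, -0.001], [0.003, -0.0, -1.0]]
force: [-8.2, -2.8, 3.2]
opening: 0.001
grip_force: 3.9
```

```bash
python3 -c "
from h import *
sg()"
```

```text
t 18.77 xc 132.5 yc 0.1 h 21.2 a 23.5 Fx 8.7 Fz -3.2 theta 56.0 r 31.6 tau 0.260
```

>>> {"api": "apply_moves", "payload": {
  "targets": [
    [[0,0,0],[0.5,0,-0.5],1],
    [[0,0,0],[0,0,-2.5],1],
    [[0,0,0],[0.8,0,-2.5],1],
    [[0,0,0],[2.5,0,0],1],
    [[0,0,0],[2.0,0,0],1],
    [[0,0,0],[0,0,2.5],1],
    [[0,0,0],[0,0,2.0],1],
    [[0,0,0],[0,0,0.5],1],
    [[0,0,0],[0,0,0],1]
  ]
}}

```text
clock: 19.9
eef_pos: [0.5463, 0.0273, 0.0782]
ee_rot: [[-0.956, -0.294, 0.001], [-0.294, 0.956, 0.0], [-0.001, -0.0, -1.0]]
force: [1.0, -1.2, -0.2]
opening: 0.001
grip_force: 0.0
```

```bash
python3 -c "
from h import *
sg()"
```

```text
t 19.90 xc 76.4 yc -0.0 h 26.2 a -32.6 Fx -0.6 Fz 0.2 theta -45.0 r 41.9 tau -0.010
```

>>> {"api": "apply_moves", "payload": {
  "targets": [
    [[0,0,0],[-0.4,0,0],1],
    [[0,0,0],[-0.3,0,-0.1],1],
    [[0,0,0],[-0.3,0,-0.15],1],
    [[0,0,0],[-0.3,0,-0.15],1],
    [[0,0,0],[0,0,0],1],
    [[0,0,0],[0,0,0],1]
  ]
}}

```text
clock: 20.65
eef_pos: [0.554, 0.0298, 0.0818]
ee_rot: [[-0.956, -0.293, -0.008], [-0.293, 0.956, -0.003], [0.008, -0.001, -1.0]]
force: [-18.8, -7.1, 14.2]
opening: 0.003
grip_force: 9.9
```

```bash
python3 -c "
from h import *
sg()"
```

```text
t 20.65 xc 84.4 yc 0.1 h 29.8 a -24.6 Fx 20.0 Fz -14.2 theta -32.9 r 38.6 tau 0.247
```

>>> {"api": "apply_moves", "payload": {
  "targets": [
    [[0,0,0],[-0.2,0,-0.2],1],
    [[0,0,0],[-0.3,0,-0.2],1],
    [[0,0,0],[-0.25,0,-0.1],1],
    [[0,0,0],[0,0,0],1],
    [[0,0,0],[0,0,0],1]
  ]
}}

```text
clock: 21.28
eef_pos: [0.5632, 0.0326, 0.0869]
ee_rot: [[-0.956, -0.293, -0.004], [-0.293, 0.956, -0.002], [0.004, -0.001, -1.0]]
force: [-10.4, -4.5, 7.2]
opening: -0.001
grip_force: 6.1
```

```bash
python3 -c "
from h import *
sg()"
```

```text
t 21.27 xc 94.0 yc 0.1 h 34.9 a -15.0 Fx 11.2 Fz -7.2 theta -16.4 r 38.0 tau 0.284
```

>>> {"api": "apply_moves", "payload": {
  "targets": [
    [[0,0,0],[-0.2,0,0.05],1],
    [[0,0,0],[-0.25,0,0.05],1],
    [[0,0,0],[0,0,0],1],
    [[0,0,0],[0,0,0],1]
  ]
}}

```text
clock: 21.78
eef_pos: [0.5679, 0.0335, 0.0863]
ee_rot: [[-0.956, -0.293, -0.003], [-0.293, 0.956, -0.003], [0.004, -0.002, -1.0]]
force: [-10.3, -6.6, 9.3]
opening: -0.004
grip_force: 5.9
```

```bash
python3 -c "
from h import *
sg()"
```

```text
t 21.77 xc 98.8 yc -0.4 h 34.3 a -10.2 Fx 11.8 Fz -9.3 theta -9.3 r 35.8 tau 0.311
```

>>> {"api": "apply_moves", "payload": {
  "targets": [
    [[0,0,0],[-0.2,0.03,0],1],
    [[0,0,0],[-0.2,0,0],1],
    [[0,0,0],[0,0,0],1],
    [[0,0,0],[0,0,0],1]
  ]
}}

```text
clock: 22.28
eef_pos: [0.5715, 0.0347, 0.0864]
ee_rot: [[-0.956, -0.293, -0.003], [-0.293, 0.956, -0.003], [0.004, -0.002, -1.0]]
force: [-11.7, -6.6, 11.1]
opening: 0.001
grip_force: 6.7
```

```bash
python3 -c "
from h import *
sg()"
```

```text
t 22.27 xc 102.6 yc -0.3 h 34.4 a -6.4 Fx 13.2 Fz -11.1 theta -3.2 r 35.0 tau 0.381
```

Torque is climbing (0.305, 0.35, 0.43 N m), so the jaws are bearing on the block. Small steps now.

>>> {"api": "apply_moves", "payload": {
  "targets": [
    [[0,0,0],[-0.25,0,0],1],
    [[0,0,0],[0,0,0],1],
    [[0,0,0],[0,0,0],1]
  ]
}}

```text
clock: 22.65
eef_pos: [0.5737, 0.0354, 0.0865]
ee_rot: [[-0.956, -0.293, -0.004], [-0.293, 0.956, -0.003], [0.004, -0.002, -1.0]]
force: [-12.7, -7.7, 12.9]
opening: -0.002
grip_force: 7.3
```

```bash
python3 -c "
from h import *
sg()"
```

```text
t 22.65 xc 104.9 yc -0.3 h 34.5 a -4.1 Fx 14.4 Fz -12.9 theta 0.7 r 34.8 tau 0.446
```

Torque is now about 0.45–0.49 against 0.28–0.31 free, i.e. roughly 20 N of grip. Back off and lift clear.

>>> {"api": "apply_moves", "payload": {
  "targets": [
    [[0,0,0],[0.4,0,0],1],
    [[0,0,0],[0.8,0,0],1],
    [[0,0,0],[0,0,-3],1],
    [[0,0,0],[0,0,-5],1],
    [[0,0,0],[0,0,-5],1],
    [[0,0,0],[0,0,0],1],
    [[0,0,0],[0,0,0],1],
    [[0,0,0],[0,0,0],1]
  ]
}}

```text
clock: 23.65
eef_pos: [0.5635, 0.0334, 0.2142]
ee_rot: [[-0.956, -0.294, -0.002], [-0.294, 0.956, 0.0], [0.002, 0.001, -1.0]]
force: [-0.2, 0.1, -0.5]
opening: -0.002
grip_force: 0.0
```

```bash
python3 -c "
from h import *
sg()
a=r.snapshot('scene')[:,:,::-1]
u,v=259,197
cv2.imwrite('pics/p3.png',cv2.resize(a[v-40:v+55,u-70:u+55],(780,593),interpolation=cv2.INTER_CUBIC))"
```

```text
t 23.65 xc 94.5 yc 0.8 h 162.2 a -14.5 Fx 0.2 Fz 0.5 theta -3.5 r 162.8 tau 0.040
```

View pics/p3.png

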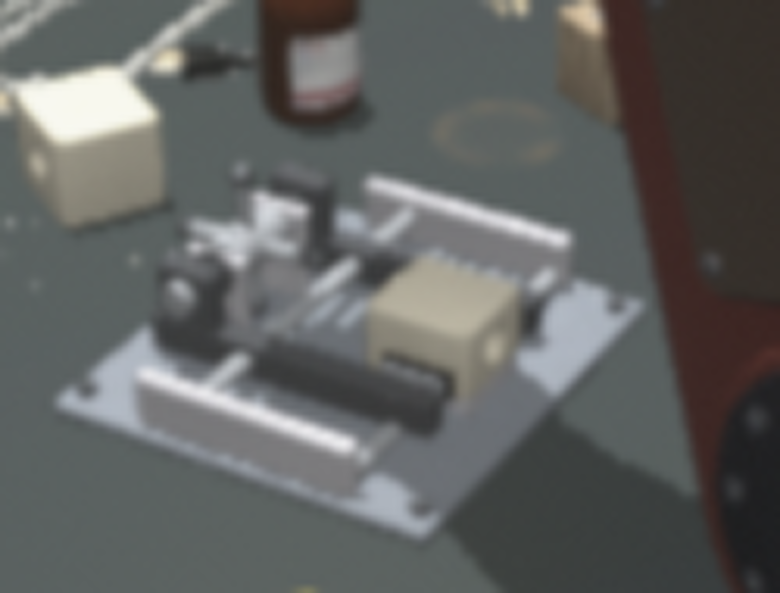

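The left jaw face, at (420,370), now bears on the block, which stands upright at (445,325) as before, and the arm is clear. Handing in.

```bash
python3 -c "
from workcell import r
print(r.finish_job())"
```

```text
the job is handed in; nothing more can be done
None
```

The plaster block is upright on the anvil, gripped by the jaws at roughly 20 N each (estimated from the torque on the bar, not measured at the jaws); the arm is clear and I handed the job in at about 24 s, with no verdict returned.

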